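# Bring the ball dish round to the ball run

## Task

Take the wooden dish with the loose steel ball by the bar of its hoop handle, gripping lightly (about 10 N, since the handle is only glued), and lift it straight up clear of the bench. Then turn it level through a quarter turn and bring it to the high end of the little wooden ball run, so that its spout points straight down the channel with the tip a few centimetres above the middle of the mouth. Keep the ball in the middle of the dish all the way, do not knock the run or disturb anything else on the bench, and finish holding the dish there, clear of the run, level and still.

Things in the scene. Friction and masses are not known exactly. Their poses are not given: they have to be found in the camera images.
- dish: loose wooden dish, 117 mm across, 28 mm tall, 103 mm with its hoop handle, 0.18 kg. Origin: centre of its underside; x points out through the spout (44 mm wide, reaching 80 mm from the centre), z up; the hoop (rods at y = +-55 mm, a bar on top) spans y. Starts with x roughly to the robot's right (world -y). The hollow slopes 8 degrees within 32 mm of the centre, more outside
- dish_grip (a point): middle of the handle's wooden bar, 95 mm above the dish's underside; bar 12 mm wide (dish x), 66 mm long (dish y), 16 mm tall: pinch it across its 12 mm. Fingertips may reach 45 mm below this point and stay clear of the ball. The pinch must stay below 25 N on either finger; 8 to 12 N holds it well
- dish_centre (a point): middle of the dish's hollow, 8 mm above its underside, where the ball lies
- spout_tip (a point): end of the spout's floor, 80 mm from the dish's centre along dish x, 17 mm above the dish's underside; the spout's underside is 6 mm lower
- ball_center (a point): centre of the loose steel ball, 24 mm across, 30 g, that rolls freely in the dish
- run: fixed wooden ball run: a base board 190x70 mm carrying a U channel (48 mm wide outside, 36 mm inside) that slopes down at 0.22 rad to a catch tray. Origin: on the bench under the high end's edge; x points down the channel, roughly away from the robot (within about 0.25 rad); z up
- run_mouth (a point): the middle of the channel's mouth at its high end: 12 mm inside the edge along x, 60 mm above the bench; the channel's walls rise 16 mm above it. Axes as those of the run
- wax_tin: round flat tin, 70 mm across, 29 mm tall; origin under its centre; loose bystander, to be left alone
- screw_jar: clear jar of screws with a round lid, 66 mm across, 85 mm tall; origin under its centre; loose bystander, to be left alone
- sanding_block: cork sanding block, 67x116x30 mm; origin under its centre; loose bystander, to be left alone
- offcut_b: oak offcut, 46x88x19 mm; origin under its centre; loose bystander, to be left alone

How it is judged:
By the outcome, as a careful person would: the job done as asked, in the order asked, and still so for the second after the job is handed in, while the arm keeps its last pose, push and grip.
It also fails if it takes over 54 s, if anything falls off the work surface, if the arm or the gripper's body presses on something with over 40 N, if the wrist force passes 120 N, or if a joint passes its speed limit or range.

## Robot

A 6-joint arm with a two-finger parallel gripper is mounted at the origin on the work surface; the furniture and walls round the work are solid. World frame = base frame: x ahead of the robot, y to its left, z up, the work surface at z = 0. Lengths are in mm, angles in rad, forces in N, time in s.
With the tool pointing down it reaches from about 350 to 775 mm from the base axis. Payload 7.3 kg.
Tool frame: the origin (TCP) lies midway between the tips of the shut fingers; the grasp point (between the pads) lies 19 mm behind it; z points along the fingers, y is the line along which they close (so a half turn about z gives the same grasp; the last joint's range is limited). The gripper opens to 92 mm and grips with 3 to 60 N. Pads are 19 mm wide; open, the fingers measure 130 mm over their backs; the gripper's body (75 mm by 190 mm) begins 47 mm behind the grasp point.
Start: joints at [1.073, 0.342, 1.524, -0, 1.275, -0.146], TCP at [180.895, 492.871, 226.741] pointing down, gripper open.
Joint ranges: [-2.53, 2.53], [-0.77, 2.02], [0.04, 2.7], [-1, 4.14], [0.28, 2.66], [-3.11, 3.11]. Speed limits (rad/s): [2.57, 2.57, 3.14, 3.14, 3.14, 3.14].

## Interface

Orientations are given as [roll, pitch, yaw] about the fixed x, y, z axes, in that order (R = Rz(yaw) Ry(pitch) Rx(roll)).
In Python, from plant import * gives the robot as it stands.
- The arm moves only by the tool step_arm, never from a script. Its argument "deltas" is one flat list of numbers, 5 for each row, row after row: the shift along the world's x, y, z in mm, then the turn about the world's z in degrees, then the finger opening in mm, from 0 to 91.8. In form: [tx, ty, tz, turn, gripper, tx, ty, tz, turn, gripper, ...]. A call has exactly 10 rows; each row shifts and turns the commanded pose from where the row before left it; what a row does not reach is not made up. A row lasts 1/8 s, in which the tool goes at most 62.5 mm and 10.7 degrees, less where a joint would pass 70% of its speed; a pose out of reach is approached as far as the arm can. A call is refused whole if a number of a shift passes 62.5 or a number of a turn 10.7, either way. A call with a gripper value outside its range is refused whole. The fingers move at their own pace and stop on an object; the grip force is fixed at half the most. Time passes only in rows, so rows that do not move let the fingers close, or fill a call up. It gives the time, the measured TCP pose, the force, the opening and the grip force at its end, in the units of the state.
- get_obs(): the state, without advancing time (a new reading comes with each control period).
- capture(name): name is "scene" or "side" or "wrist"; returns the picture (480x640x3 uint8, red, green, blue); there is no depth.
- camera_params(name): a dict with "mtx" (3x3 intrinsics, pixels), "rvec" (rotation vector, rad) and "tvec" (3), from world to camera coordinates, as OpenCV has them. Camera axes: x right, y down, z forward; pixel columns grow to the right and rows downward; lengths in mm; the calibration is good to about 2 mm. A picture is of the moment at which its call begins: read the wrist's pose just before it. camera_params takes no time and is no camera call; for the wrist camera it gives the pose at the moment of the call.
- close_job(): hands the job in; it is judged then, once.
The state is a dict: "time": time; "joint_positions": joint angles; "dq": joint speeds; "tau": joint torques, N m; "tool_pos": TCP position; "tcp_rot": TCP orientation; "contact_force": force on the tool from outside, world axes, zero at the start; "moment": the same for the moment, N m; "grip_width": finger opening in mm; "finger_force": force on a finger pad.
Only numpy, scipy, OpenCV 4.12 (cv2) and the standard library are available. Lean on these libraries where they do the work, as an engineer would, in place of code of your own. Each camera call takes 0.05 s, during which the arm holds its last target. There are 200 camera calls.

## Working session

There is one attempt and no reset: what is moved stays moved. The work goes in short steps, Python scripts to look and compute and a tool call to move; the robot and the scene stay as the last step left them, time stands still between calls to the robot, and variables do not carry over. Pictures are saved under pics/ and viewed, at most 10 in all, crops included, and the job is handed in when it is done.

Besides the shell and the picture viewer there is one more tool, called after "Emit:" in YAML: its name, and indented under it one key for each argument. step_arm: Moves the arm, as the interface text tells. Its arguments: {"type":"object","properties":{"deltas":{"type":"array","items":{"type":"number"}}},"required":["deltas"]}

```bash
mkdir -p pics; ls
python3 - <<'E'
from plant import *
import cv2
print(get_obs())
for n in ("scene","side"):
    im=capture(n); cv2.imwrite(f"pics/{n}0.png",cv2.cvtColor(im,cv2.COLOR_RGB2BGR)); print(n,camera_params(n))
E
```

```text
pics
{'time': 0.0, 'joint_positions': array([ 1.07299484e+00,  3.42748544e-01,  1.52499174e+00,  1.95265732e-06,
        1.27540083e+00, -1.45995734e-01]), 'dq': array([-0.00081156,  0.00020907,  0.00087519,  0.00215404,  0.00088603,
        0.00016987]), 'tau': array([ 3.42986618e-05, -4.31252110e+01, -2.44215310e+01,  7.17959111e-02,
        5.61997353e-02, -1.65405140e-04]), 'tool_pos': array([180.69679971, 492.50154971, 226.04038477]), 'tcp_rot': array([-3.14006094e+00, -2.27113686e-04,  2.78978616e+00]), 'contact_force': array([-0.19467804, -0.43061101,  0.41461754]), 'moment': array([ 0.00292324, -0.00694775, -0.02354724]), 'finger_force': 0.0, 'grip_width': 91.46422301662318}
scene {'mtx': array([[533.57474406,   0.        , 314.62407049],
       [  0.        , 533.57474406, 236.78843689],
       [  0.        ,   0.        ,   1.        ]]), 'rvec': array([ 1.96920325, -0.71207059,  0.46060641]), 'tvec': array([-462.92182869,  272.90020885,  926.06399793])}
side {'mtx': array([[611.334812  ,   0.        , 330.50326677],
       [  0.        , 611.334812  , 228.91417492],
       [  0.        ,   0.        ,   1.        ]]), 'rvec': array([ 1.91290103, -0.4020853 ,  0.24675555]), 'tvec': array([-554.97637839,  179.40793366,  921.00748554])}
```

View pics/scene0.png

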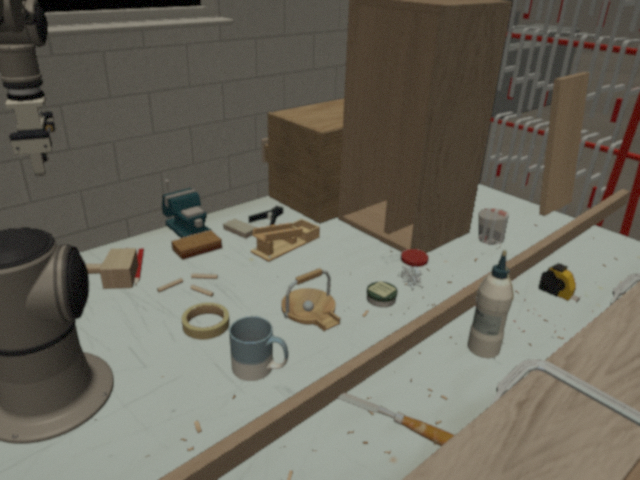

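View pics/side0.png

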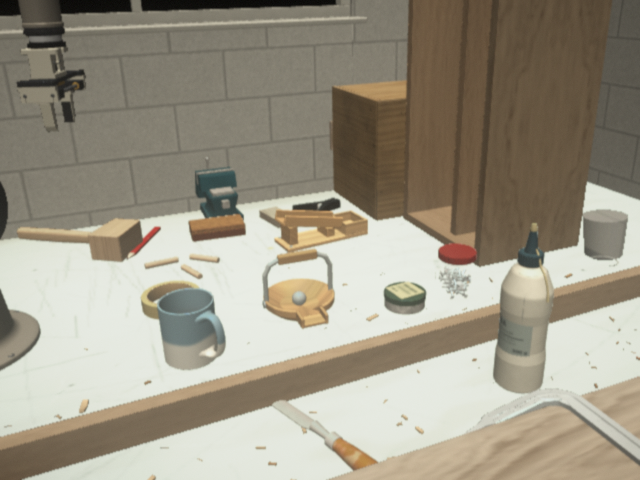

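The scene view shows the dish near (310,303) and the run near (285,240). The side view shows the dish near (299,297) and the run near (322,228), with the red-lidded jar, tin and cork block nearby. I'll enlarge both views.

Run:
```python
import cv2,numpy as np
s=cv2.imread("pics/scene0.png");d=cv2.imread("pics/side0.png")
# 100x75 px tiles x4... grid 
def t(im,x,y,w=80,h=60): 
    o=cv2.resize(im[y:y+h,x:x+w],(400,300),interpolation=cv2.INTER_CUBIC)
    for k in range(0,w,10): cv2.putText(o,str(x+k),(k*400//w,8),0,.28,(0,0,255)); cv2.line(o,(k*400//w,9),(k*400//w,13),(0,0,255))
    for k in range(10,h,10): cv2.putText(o,str(y+k),(5,k*300//h+3),0,.28,(0,0,255)); cv2.line(o,(0,k*300//h),(4,k*300//h),(0,0,255))
    return o
cv2.imwrite("pics/c1.png",np.vstack([np.hstack([t(s,270,265,88,66),t(d,255,243,112,84)]),np.hstack([t(s,245,205),t(d,265,200,112,60)])]))
```

```text
(no output)
```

View pics/c1.png

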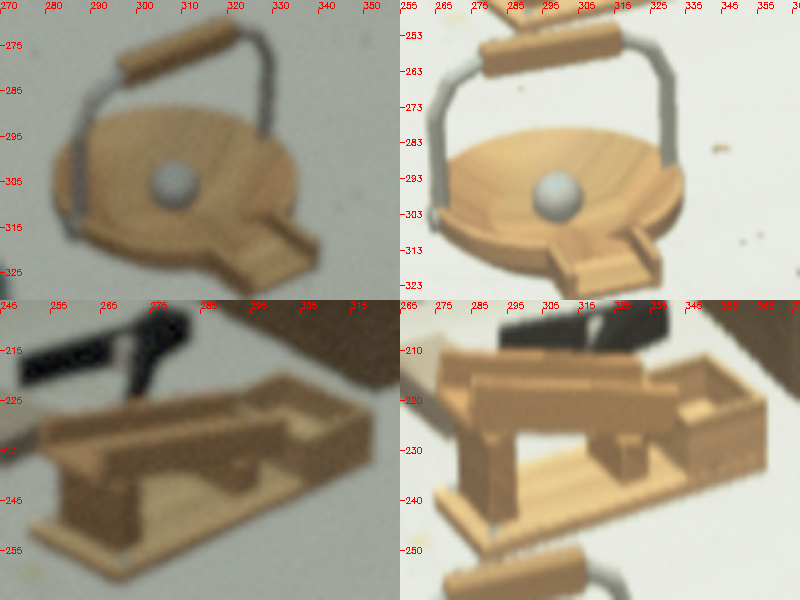

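```bash
cat > h.py <<'E'
import numpy as np,cv2
from scipy.optimize import least_squares
def proj(c,P): return cv2.projectPoints(np.array(P,float).reshape(-1,1,3),c["rvec"],c["tvec"],c["mtx"],None)[0].reshape(-1,2)
def fit(items,x0,extra=None):
    # items: (cam, [x,y,z] local or callable(params), [u,v]); params x,y,yaw,...
    def W(p,q):
        q=np.array(q(p) if callable(q) else q,float); c,s=np.cos(p[2]),np.sin(p[2])
        return [p[0]+c*q[0]-s*q[1],p[1]+s*q[0]+c*q[1],q[2]]
    f=lambda p:np.ravel([proj(c,W(p,q))[0]-uv for c,q,uv in items])
    r=least_squares(f,x0,x_scale=[10,10,.1]+[10]*(len(x0)-3),loss="soft_l1"); return r.x,f(r.x).reshape(-1,2)
def ray(c,uv,z):
    R=cv2.Rodrigues(c["rvec"])[0];o=-R.T@c["tvec"];d=R.T@np.linalg.inv(c["mtx"])@[uv[0],uv[1],1];return o+d*(z-o[2])/d[2]
E
python3 - <<'E'
from plant import *
from h import *
S=camera_params("scene");D=camera_params("side")
for c in(S,D): R=cv2.Rodrigues(c["rvec"])[0];print(-R.T@c["tvec"])
np.set_printoptions(precision=2,suppress=True)
print(fit([(S,[0,-33,95],[297.3,280.8]),(S,[0,33,95],[322.1,272.3]),(S,[80,-22,11],[324.1,329.2]),(S,[80,22,11],[340,322.6]),
 (D,[0,-33,95],[278.2,259.8]),(D,[0,33,95],[316.6,254.2]),(D,[80,22,11],[327.8,323.4])],[500,0,-1.5]))
print("ball",ray(S,[308.5,305.7],20),ray(D,[299,297.9],20))
b=lambda dx,y:(lambda p:[p[3]+dx,y,0])
print(fit([(S,[0,24,79],[252.6,228.2]),(S,[0,-24,79],[266,235.5]),(D,[0,24,79],[276.2,210]),(D,[0,-24,79],[284.6,215.6]),
 (S,b(0,35),[250.6,251]),(S,b(0,-35),[269,261.4]),(D,b(0,35),[275.4,239.4]),(D,b(0,-35),[289.4,251.4]),(S,b(190,-35),[319.4,237]),(D,b(190,-35),[367.2,233.4])],[600,200,0,0]))
for n,uv,z in[("tin",[382,293],15),("jarlid",[414,258],85),("offcut",[239,228],19),("blackpl",[265,215],10),("sand",[197,245],30),("mug",[251,330],95),("shelfcorner",[413,250],0),("shelfleft",[340,218],0)]: print(n,ray(S,uv,z))
E
```

```text
[-109.86514655 -812.4203624   688.67152988]
[ 210.74216285 -948.50746569  494.32995458]
(array([ 504.67, -102.25,   -1.62]), array([[-0.87, -0.06],
       [-0.36, -1.43],
       [-0.43,  2.32],
       [ 0.28,  1.1 ],
       [-0.34,  0.03],
       [ 0.68, -0.84],
       [ 0.98,  0.08]]))
ball [ 503.79 -103.05   20.  ] [ 504.21 -100.9    20.  ]
(array([560.62, 157.22,   0.13,   0.86]), array([[-0.29, -1.73],
       [-0.44, -2.75],
       [-1.64, -2.22],
       [ 0.47, -1.02],
       [-0.01,  1.24],
       [ 0.41,  0.57],
       [-0.76,  2.28],
       [ 0.32,  1.58],
       [ 0.19, -0.45],
       [ 1.31,  0.21]]))
tin [ 669.17 -163.62   15.  ]
jarlid [ 748.5  -179.84   85.  ]
offcut [589.4  293.35  19.  ]
blackpl [703.89 331.25  10.  ]
sand [443.09 261.36  30.  ]
mug [ 308.03 -175.33   95.  ]
shelfcorner [899.9  -61.71   0.  ]
shelfleft [878.01 197.56   0.  ]
```

Emit:
step_arm:
  deltas: [14,-17,3,-5,91,28,-34,4,-10,91,34,-40,4,-10.5,91,34,-40,4,-10.5,91,34,-40,4,-10.5,91,34,-40,4,-10.5,91,34,-40,4,-10.5,91,34,-40,3,-10.5,91,28,-34,3,-10,91,14,-17,2,-5,91]

```text
time: 1.35
tool_pos: [469.9, 148.9, 261.4]
tcp_rot: [-3.141, 0.001, 1.161]
contact_force: [0.4, -0.1, -0.5]
grip_width: 90.8
finger_force: 0.0
```

Run:
```python
from plant import *
from h import *
np.set_printoptions(precision=3,suppress=True)
o=get_obs();print(o["time"],o["tool_pos"],o["tcp_rot"],o["joint_positions"])
c=camera_params("wrist");im=capture("wrist");cv2.imwrite("pics/w1.png",cv2.cvtColor(im,cv2.COLOR_RGB2BGR))
R=cv2.Rodrigues(c["rvec"])[0];print(-R.T@c["tvec"],R[2],c["mtx"][0])
print(proj(c,[[504,-102,20],[573,159,60]]))
np.save("w1.npy",np.r_[c["rvec"].ravel(),c["tvec"].ravel()])
```

```text
1.35 [469.932 148.912 261.369] [-3.141  0.001  1.161] [ 0.151  0.257  1.547 -0.     1.338  0.562]
[499.179 214.702 419.895] [-0.105 -0.241 -0.965] [390.269   0.    323.065]
[[433.553 382.991]
 [422.333 155.054]]
```

View pics/w1.png

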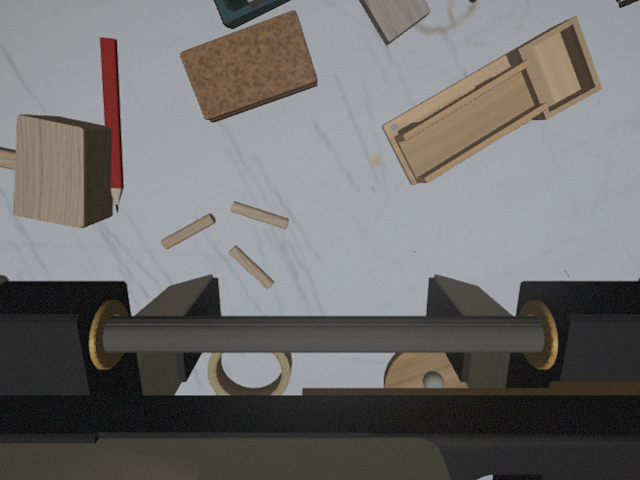

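The wrist picture shows the run from above, with its mouth edge near (395,150) and tray end near (590,55). The cork block is clear of it. I'll enlarge the run.

Run:
```python
import cv2
d=cv2.imread("pics/w1.png")[10:190,370:610]
o=cv2.resize(d,(800,600),interpolation=cv2.INTER_CUBIC)
for k in range(0,240,20): cv2.putText(o,str(370+k),(k*10//3,10),0,.35,(0,0,255))
for k in range(0,180,20): cv2.putText(o,str(10+k),(0,k*10//3+4),0,.35,(0,0,255))
cv2.imwrite("pics/c2.png",o)
```

```text
(no output)
```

View pics/c2.png

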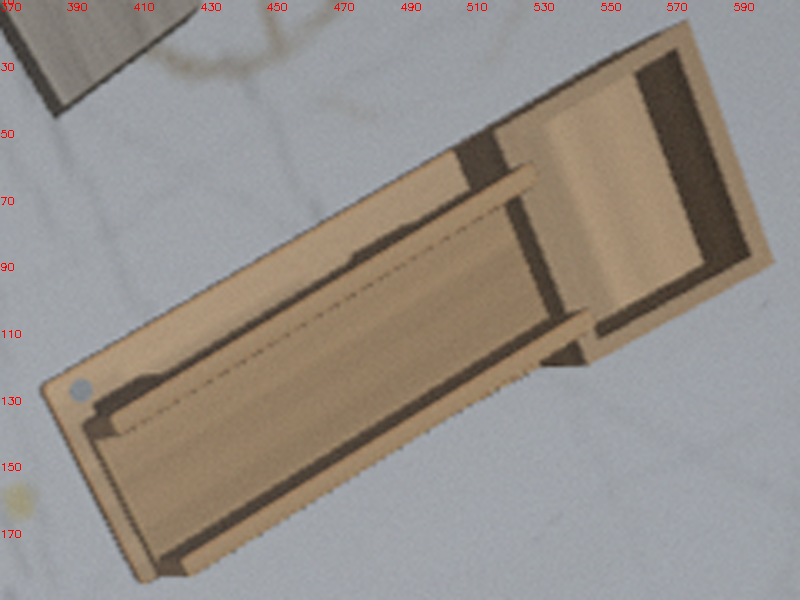

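Run:
```python
from plant import *
from h import *
np.set_printoptions(precision=3,suppress=True)
a=np.load("w1.npy");c=dict(rvec=a[:3],tvec=a[3:],mtx=camera_params("wrist")["mtx"])
b=lambda dx,y,i:(lambda p:[p[3]+dx,y,p[i]])
it=[(c,[0,18,62.7],[400.5,142.5]),(c,[0,-18,62.7],[417.3,177.5]),
(c,[3.5,24,78.3],[403.6,133.6]),(c,[3.5,18,78.3],[406.9,139.6]),(c,[3.5,-18,78.3],[424,178]),(c,[3.5,-24,78.3],[429.1,182.5]),
(c,b(0,35,4),[382.6,125.5]),(c,b(0,-35,4),[412,184.6]),(c,b(190,35,5),[576.4,16]),(c,b(190,-35,5),[602.5,88.6])]
p,r=fit(it,[560,157,.13,0,8,40]);print(p);print(r)
p,r=fit(it[:6],[560,157,.13]);print(p)
print("mouth",p[0]+12*np.cos(p[2]),p[1]+12*np.sin(p[2]))
```

```text
[559.831 160.359   0.102   0.593   4.775  32.516]
[[-0.648 -0.636]
 [ 0.163 -0.213]
 [ 0.306  0.349]
 [ 0.135  0.709]
 [ 1.275 -0.615]
 [-0.871  0.89 ]
 [-0.41  -0.445]
 [ 0.193  0.079]
 [ 0.208 -0.141]
 [-0.246  0.095]]
[559.815 160.449   0.101]
mouth 571.7537548196163 161.6633837639171
```

Emit:
step_arm:
  deltas: [-3,-12,0,-3.5,91,-6,-24,0,-7,91,-7,-29,0,-8,91,-8,-30,0,-8,91,-8,-30,0,-8,91,-8,-30,0,-8,91,-8,-30,0,-8,91,-7,-29,0,-8,91,-6,-24,0,-7,91,-4,-13,0,-4,91]

```text
time: 2.65
tool_pos: [403.0, -100.3, 261.7]
tcp_rot: [-3.141, 0.0, -0.05]
contact_force: [0.5, -0.2, -0.2]
grip_width: 91.0
finger_force: 0.0
```

Run:
```python
from plant import *
from h import *
np.set_printoptions(precision=3,suppress=True)
o=get_obs();print(o["time"],o["tool_pos"],o["tcp_rot"],o["joint_positions"])
c=camera_params("wrist");im=capture("wrist");cv2.imwrite("pics/w2.png",cv2.cvtColor(im,cv2.COLOR_RGB2BGR))
u=proj(c,[[504.5,-102,60]])[0].astype(int);print(u)
np.save("w2.npy",np.r_[c["rvec"].ravel(),c["tvec"].ravel()])
x,y=max(0,u[0]-120),max(0,u[1]-90)
o=cv2.resize(im[y:y+180,x:x+240,::-1],(800,600),interpolation=cv2.INTER_CUBIC)
for k in range(0,240,20): cv2.putText(o,str(x+k),(k*10//3,10),0,.35,(0,0,255))
for k in range(0,180,20): cv2.putText(o,str(y+k),(0,k*10//3+4),0,.35,(0,0,255))
cv2.imwrite("pics/c3.png",o)
```

```text
2.65 [ 403.009 -100.32   261.662] [-3.141  0.    -0.05 ] [-0.429  0.109  1.733  0.     1.3    1.191]
[320  94]
```

View pics/c3.png

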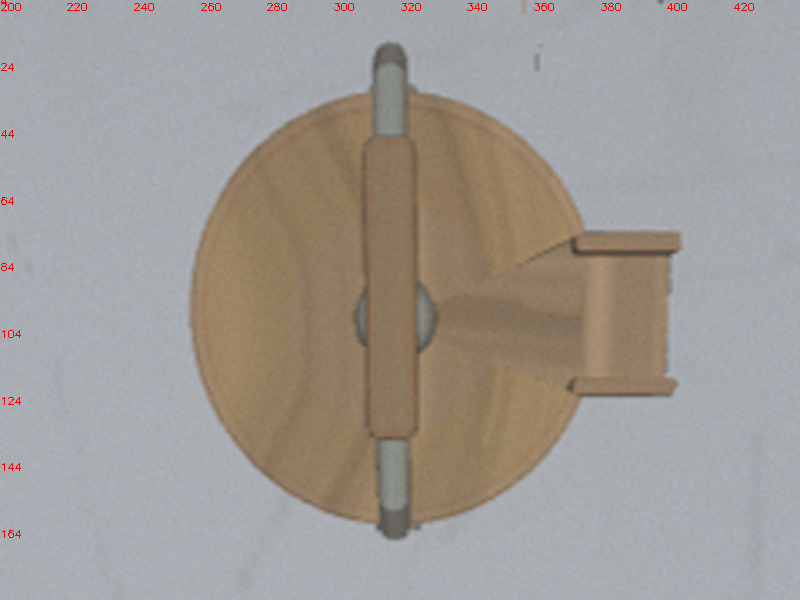

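Run:
```python
from plant import *
from h import *
np.set_printoptions(precision=3,suppress=True)
a=np.load("w2.npy");c=dict(rvec=a[:3],tvec=a[3:],mtx=camera_params("wrist")["mtx"])
p,r=fit([(c,[0,33,103],[317,45.1]),(c,[0,-33,103],[317.9,135.1]),(c,[80,0,17],[399.8,98.8]),(c,[80,22,28],[404,73.9]),(c,[80,-22,28],[402.5,122.5])],[504,-102,-1.6]);print(p,r)
print(ray(c,[317.5,90.1],103), ray(c,[319,99],20))
q=[ray(c,u,103) for u in([317,45.1],[317.9,135.1])];d=q[0]-q[1];print(np.linalg.norm(d),np.arctan2(d[1],d[0]))
```

```text
[503.51  -99.919  -1.612] [[-0.113 -0.751]
 [ 0.06   1.031]
 [ 0.885  0.439]
 [-0.043 -0.455]
 [-0.639 -0.01 ]]
[ 504.567 -100.023  103.   ] [ 504.196 -100.207   20.   ]
64.70406798329476 -0.04325334207575131
```

Emit:
step_arm:
  deltas: [14,0,0,0.5,91,24,0,0,0,91,26,0,0,0,91,24,0,-10,0,91,13,0,-30,0,91,0,0,-45,0,91,0,0,-45,0,91,0,0,-30,0,91,0,0,-18,0,91,0,0,-8,0,60]

```text
time: 3.95
tool_pos: [505.2, -98.8, 74.4]
tcp_rot: [-3.141, 0.002, -0.035]
contact_force: [-0.7, -1.3, 0.0]
grip_width: 85.3
finger_force: 0.0
```

Emit:
step_arm:
  deltas: [0,0,0,0,40,0,0,0,0,25,0,0,0,0,18,0,0,0,0,18,0,0,0,0,16,0,0,0,0,16,0,0,0,0,16,0,0,0,0,16,0,0,0,0,16,0,0,0,0,16]

```text
time: 5.2
tool_pos: [504.9, -100.1, 75.7]
tcp_rot: [3.142, 0.0, -0.038]
contact_force: [-1.0, 0.7, 0.2]
grip_width: 15.9
finger_force: 0.0
```

Emit:
step_arm:
  deltas: [0,0,0,0,14,0,0,0,0,14,0,0,0,0,13,0,0,0,0,13,0,0,0,0,12.5,0,0,0,0,12.5,0,0,0,0,12,0,0,0,0,12,0,0,0,0,11.8,0,0,0,0,11.8]

```text
time: 6.45
tool_pos: [505.0, -100.2, 75.8]
tcp_rot: [3.141, -0.0, -0.038]
contact_force: [0.7, -1.9, 1.6]
grip_width: 12.0
finger_force: 10.3
```

Emit:
step_arm:
  deltas: [0,0,0,0,11.8,0,0,0,0,11.8,0,0,0,0,11.8,0,0,0,0,11.8,0,0,0.5,0,11.8,0,0,1,0,11.8,0,0,1.5,0,11.8,0,0,2,0,11.8,0,0,2.5,0,11.8,0,0,2.5,0,11.8]

```text
time: 7.7
tool_pos: [504.9, -100.1, 86.0]
tcp_rot: [3.142, -0.0, -0.038]
contact_force: [0.4, -0.1, -1.5]
grip_width: 11.9
finger_force: 10.3
```

Emit:
step_arm:
  deltas: [0,0,3,0,11.8,0,0,4,0,11.8,0,0,5,0,11.8,0,0,6,0,11.8,0,0,6,0,11.8,0,0,6,0,11.8,0,0,6,0,11.8,0,0,6,0,11.8,0,0,6,0,11.8,0,0,6,0,11.8]

```text
time: 8.95
tool_pos: [504.9, -100.2, 140.2]
tcp_rot: [3.141, -0.0, -0.038]
contact_force: [-0.2, 0.0, -2.5]
grip_width: 12.1
finger_force: 10.3
```

Emit:
step_arm:
  deltas: [0,0,6,0,11.8,0,0,6,0,11.8,0,0,6,0,11.8,0,0,6,0,11.8,0,0,5,0,11.8,0,0,4,0,11.8,0,0,3,0,11.8,0,0,2,0,11.8,0,0,1,0,11.8,0,0,0,0,11.8]

```text
time: 10.2
tool_pos: [504.9, -100.1, 178.7]
tcp_rot: [3.142, 0.0, -0.038]
contact_force: [-0.1, -0.3, -1.6]
grip_width: 11.9
finger_force: 10.3
```

Run:
```python
from plant import *
from h import *
np.set_printoptions(precision=3,suppress=True)
o=get_obs();print(o)
im=capture("side")
x,y=230,140
o=cv2.resize(im[y:y+180,x:x+240,::-1],(800,600),interpolation=cv2.INTER_CUBIC)
cv2.imwrite("pics/c4.png",o)
```

```text
{'time': 10.2, 'joint_positions': array([-0.345,  0.368,  1.626, -0.   ,  1.147,  1.264]), 'dq': array([-0.002,  0.   ,  0.003, -0.001, -0.002, -0.001]), 'tau': array([  0.004, -44.19 , -23.742,   0.044,  -0.052,  -0.   ]), 'tool_pos': array([ 504.862, -100.133,  178.692]), 'tcp_rot': array([ 3.142,  0.   , -0.038]), 'contact_force': array([-0.103, -0.344, -1.59 ]), 'moment': array([-0.016,  0.148, -0.025]), 'finger_force': 10.262726694345474, 'grip_width': 11.877659123971576}
```

View pics/c4.png

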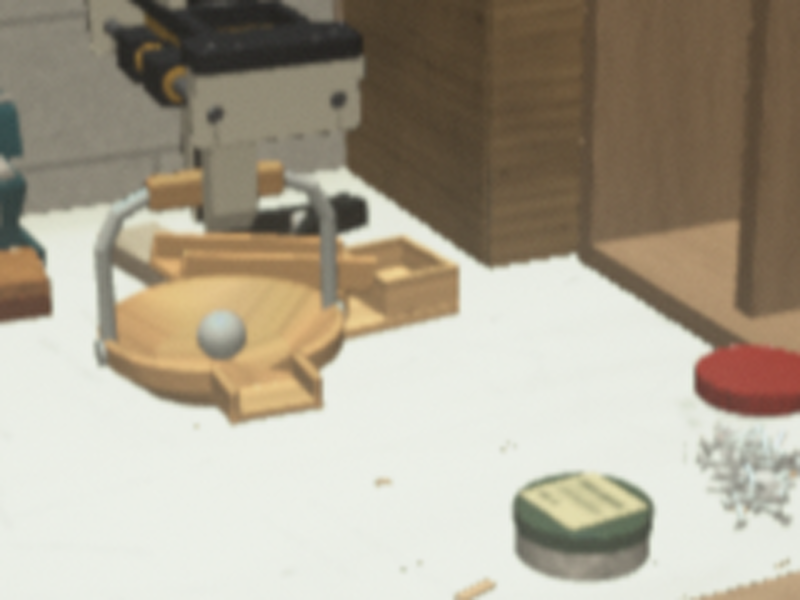

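The dish is up and level with the ball central, at crop (222,333). Nothing else has moved. Next I'll turn it in place.

Emit:
step_arm:
  deltas: [0,0,0,0.5,11.8,0,0,0,1,11.8,0,0,0,1.5,11.8,0,0,0,2,11.8,0,0,0,2.5,11.8,0,0,0,3,11.8,0,0,0,3.5,11.8,0,0,0,4,11.8,0,0,0,4,11.8,0,0,0,4,11.8]

```text
time: 11.5
tool_pos: [504.9, -100.1, 178.7]
tcp_rot: [3.142, 0.0, 0.42]
contact_force: [0.4, 0.5, -2.1]
grip_width: 12.1
finger_force: 10.3
```

Emit:
step_arm:
  deltas: [0,0,0,4,11.8,0,0,0,4,11.8,0,0,0,4,11.8,0,0,0,4,11.8,0,0,0,4,11.8,0,0,0,4,11.8,0,0,0,4,11.8,0,0,0,4,11.8,0,0,0,4,11.8,0,0,0,4,11.8]

```text
time: 12.75
tool_pos: [504.9, -100.1, 178.7]
tcp_rot: [3.142, 0.0, 1.118]
contact_force: [-0.7, 0.2, -1.8]
grip_width: 11.7
finger_force: 10.3
```

Emit:
step_arm:
  deltas: [0,0,0,4,11.8,0,0,0,4,11.8,0,0,0,4,11.8,0,0,0,4,11.8,0,0,0,4,11.8,0,0,0,3.5,11.8,0,0,0,3,11.8,0,0,0,2.5,11.8,0,0,0,2,11.8,0,0,0,1,11.8]

```text
time: 14.0
tool_pos: [504.9, -100.1, 178.7]
tcp_rot: [3.142, 0.0, 1.674]
contact_force: [-0.2, -0.4, -1.8]
grip_width: 11.9
finger_force: 10.3
```

Emit:
step_arm:
  deltas: [0,1,0,0,11.8,-0.1,2,0,0,11.8,-0.2,3,0,0,11.8,-0.3,4,0,0,11.8,-0.3,5,0,0,11.8,-0.4,6,0,0,11.8,-0.4,7,0,0,11.8,-0.4,8,0,0,11.8,-0.4,9,0,0,11.8,-0.5,9,0,0,11.8]

```text
time: 15.25
tool_pos: [501.9, -45.4, 178.7]
tcp_rot: [3.141, -0.0, 1.673]
contact_force: [-0.1, -0.7, -1.5]
grip_width: 12.0
finger_force: 10.3
```

Emit:
step_arm:
  deltas: [-0.5,10,0,0,11.8,-0.5,11,0,0,11.8,-0.5,11,0,0,11.8,-0.5,11,0,0,11.8,-0.5,11,0,0,11.8,-0.5,11,0,0,11.8,-0.5,11,0,0,11.8,-0.5,11,0,0,11.8,-0.5,11,0,0,11.8,-0.5,11,0,0,11.8]

```text
time: 16.5
tool_pos: [496.9, 63.6, 178.7]
tcp_rot: [3.141, 0.0, 1.673]
contact_force: [-0.3, 0.2, -2.8]
grip_width: 11.8
finger_force: 10.3
```

Emit:
step_arm:
  deltas: [-0.5,11,0,0,11.8,-0.5,11,0,0,11.8,-0.5,10,0,0,11.8,-0.5,10,0,0,11.8,-0.5,9,0,0,11.8,-0.4,8,0,0,11.8,-0.4,7,0,0,11.8,-0.3,6,0,0,11.8,-0.2,5,0,0,11.8,-0.2,4,0,0,11.8]

```text
time: 17.75
tool_pos: [492.9, 144.1, 178.7]
tcp_rot: [3.142, 0.0, 1.673]
contact_force: [-0.6, -0.1, -1.7]
grip_width: 12.3
finger_force: 10.3
```

Emit:
step_arm:
  deltas: [-0.2,3,0,0,11.8,-0.2,3,0,0,11.8,-0.2,2,0,0,11.8,-0.1,1,0,0,11.8,0,0.6,0,0,11.8,0,0,0,0,11.8,0,0,0,0,11.8,0,0,0,0,11.8,0,0,0,0,11.8,0,0,0,0,11.8]

```text
time: 19.0
tool_pos: [492.2, 153.5, 178.8]
tcp_rot: [3.141, 0.0, 1.673]
contact_force: [0.3, -0.0, -1.7]
grip_width: 11.8
finger_force: 10.3
```

Run:
```python
from plant import *
from h import *
np.set_printoptions(precision=3,suppress=True)
o=get_obs();print(o["time"],o["tool_pos"],o["tcp_rot"])
def t(im,x,y,w=120,h=180): return cv2.resize(im[y:y+h,x:x+w,::-1],(w*10//3,h*10//3),interpolation=cv2.INTER_CUBIC)
cv2.imwrite("pics/c5.png",np.hstack([t(capture("scene"),200,120),t(capture("side"),245,100)]))
```

```text
19.0 [492.189 153.453 178.752] [3.141 0.    1.673]
```

View pics/c5.png

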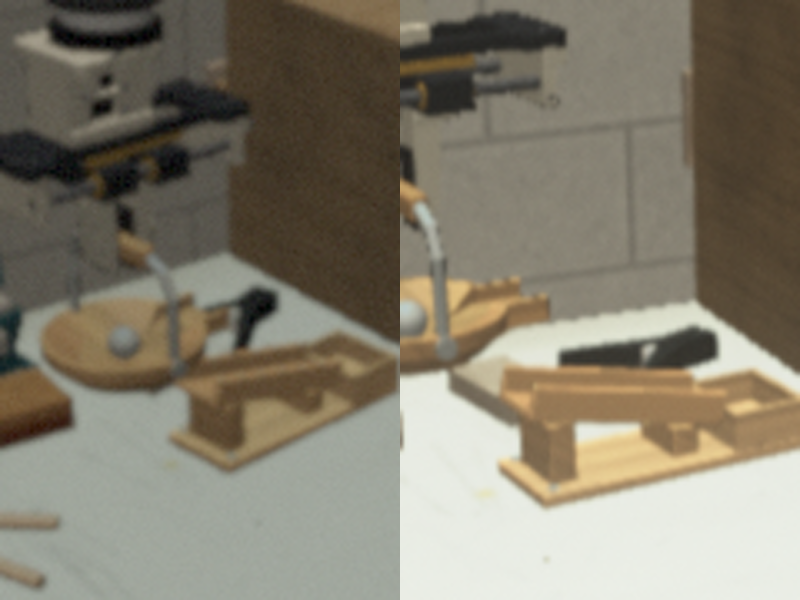

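The spout now points down the channel with the ball central. In the side half, the dish spout at (530,300) sits above the mouth at (515,380). I'll lower it gently by 22 mm.

Emit:
step_arm:
  deltas: [0,0,-1,0,11.8,0,0,-2,0,11.8,0,0,-3,0,11.8,0,0,-3,0,11.8,0,0,-3,0,11.8,0,0,-3,0,11.8,0,0,-3,0,11.8,0,0,-2,0,11.8,0,0,-1,0,11.8,0,0,-1,0,11.8]

```text
time: 20.35
tool_pos: [492.3, 153.5, 156.7]
tcp_rot: [3.141, 0.0, 1.673]
contact_force: [0.3, -0.0, -1.7]
grip_width: 12.3
finger_force: 10.3
```

Emit:
step_arm:
  deltas: [0,0,0,0,11.8,0,0,0,0,11.8,0,0,0,0,11.8,0,0,0,0,11.8,0,0,0,0,11.8,0,0,0,0,11.8,0,0,0,0,11.8,0,0,0,0,11.8,0,0,0,0,11.8,0,0,0,0,11.8]

```text
time: 21.6
tool_pos: [492.2, 153.5, 156.7]
tcp_rot: [3.141, 0.0, 1.673]
contact_force: [-0.6, -0.4, -2.0]
grip_width: 12.2
finger_force: 10.3
```

Run:
```python
from plant import *
from h import *
np.set_printoptions(precision=1,suppress=True)
S=camera_params("scene");D=camera_params("side")
th=.102;R=np.array([[np.cos(th),-np.sin(th)],[np.sin(th),np.cos(th)]])
P=lambda x,y,z:[*(R@[x,y]+[492.2,153.5]),z]
def t(n,x,y,w=120,h=90):
    im=capture(n)[:,:,::-1].copy();k=5
    o=cv2.resize(im[y:y+h,x:x+w],(400,300),interpolation=cv2.INTER_CUBIC)
    for q in proj(camera_params(n),[P(80,22,92),P(80,-22,92),P(0,33,176),P(0,-33,176),P(0,0,101)]): cv2.circle(o,tuple(int(v) for v in (q-[x,y])*400/w),2,(0,0,255),-1)
    return o
cv2.imwrite("pics/c6.png",np.hstack([t("scene",200,170),t("side",225,140)]))
```

```text
(no output)
```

View pics/c6.png

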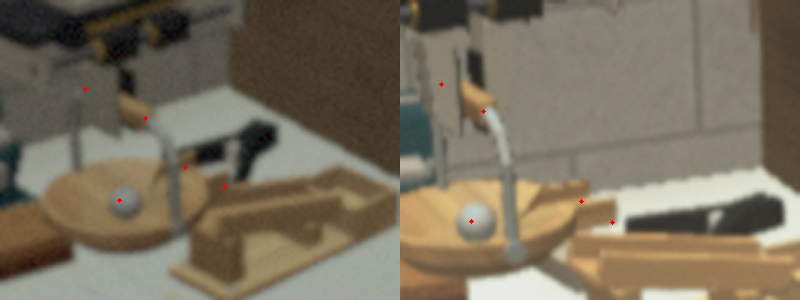

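The predicted points land on the bar end, spout corners and ball to within a few millimetres. The dish is level, aligned, clear of the run and still, so I'm handing the job in.

```bash
python3 -c "
from plant import *
print(close_job())"
```

```text
the job is handed in; nothing more can be done
None
```

The job is handed in: the dish is held level and still at about 10 N, with its spout pointing down the channel, the tip about 38 mm above the middle of the mouth and the ball in the middle. It took about 22 s; I saw no contact with the run or other objects, and the judge's verdict was not shown.

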